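Index the imaging-station carriage under the lens and clamp it

ROBOT

A 6-joint arm with a two-finger parallel gripper is mounted at the origin on the work surface. World frame = base frame: x ahead of the robot, y to its left, z up, the work surface at z = 0. Lengths are in m, angles in rad, forces in N, time in s.
With the tool pointing down it reaches from about 0.35 to 0.775 m from the base axis. Payload 5.5 kg.
Tool frame: the origin (TCP) lies at the very end of the fingers, on their centre line; the grasp point (between the pads) lies 19 mm behind it; z points along the fingers, x is the direction in which the jaws open and shut, and the axes are right-handed (so a half turn about z gives the same grasp; the last joint's range is limited). The gripper opens to 85 mm and grips with 20 to 120 N. Pads are 22 mm wide; open, the fingers measure 114 mm over their backs; the gripper's body (76 mm by 85 mm) begins 54 mm behind the grasp point. The pads swing forward as they close: fully open they stand 13 mm farther back than shut.
Start: joints at [-0.14, 0.313, 0.046, 1.304, 0, 1.431], TCP at [0.575, -0, 0.231] pointing down, gripper open.
Joint ranges: [-2.76, 2.76], [-0.86, 1.69], [-1.03, 1.26], [-2.2, 2.34], [-1.47, 1.5], [-3.14, 3.14]. Speed limits (rad/s): [2.57, 2.57, 3.14, 3.14, 3.14, 3.14].

INTERFACE

Orientations are given as a unit quaternion [w, x, y, z].
In Python, from workcell import monitor, eyes, ticket gives the robot as it stands.
- The arm moves only by the tool send_rows, never from a script. Its argument "targets" is a list of rows, each a list of 5 numbers: the shift along the world's x, y, z in m, then the turn about the world's z in degrees, then the closure in counts, from 0 (fully open) to 255 (shut). A call has 1 to 12 rows; each row shifts and turns the commanded pose from where the row before left it; what a row does not reach is not made up. A row lasts 1/10 s, in which the tool goes at most 50 mm and 8.59 degrees, less where a joint would pass 70% of its speed; a pose out of reach is approached as far as the arm can. A call is refused whole if a number of a shift passes 0.05 or a number of a turn 8.59, either way. A call with a gripper value outside its range is refused whole. The fingers move at their own pace and stop on an object; "newtons" is the grip in N (left out, the last holds). Time passes only in rows, so rows that do not move let the fingers close. It gives the time, the measured TCP pose, the force and the opening at its end, in the units of the state.
- monitor.get_state(): the state, without advancing time (a new reading comes with each control period).
- eyes.read_camera(name): name is "scene" or "side" or "wrist"; returns a dict with "img" (400x640x3 uint8, red, green, blue), "z_map" (400x640 float32, m along the optical axis (not along the pixel's ray), 0 where there is no reading), "camera_matrix" (3x3 intrinsics, pixels), "k1" (the pictures are not rectified: a ray, as slopes to the right and down, at radius r is drawn at 1 + k1 r^2 times it, then the intrinsics apply), "pose" (4x4, takes a point from camera to world coordinates); the wrist camera has in their place "T_tool_cam" (4x4, takes a point from camera to tool coordinates, whose origin is the TCP and whose axes are the tool frame's). Camera axes: x right, y down, z forward; pixel columns grow to the right and rows downward; lengths in m; the calibration is good to about 2 mm. A picture is of the moment at which its call begins: read the wrist's pose just before it.
- ticket.hand_in(): hands the job in, once; it reports no verdict.
Trained networks look in the newest picture that a camera, given by its name, has taken for a name from the list of things; names that differ only in an ending like _2 or _b are one class to them, and where a whole thing is asked for, a point or a joint stands for the part that bears it (a point fixed in the world has none). Each returns a list of dicts, best first, with "conf" (0 to 1); they miss things now and then, are a little off and sometimes report something else, mostly with a low value. They report only what shows in the picture. A call takes as long as a camera call.
- eyes.spot_in(name, camera): "xyz" ([x, y, z] in m, in world coordinates, good to about 4 mm: the middle of the surface that is visible of it).
- eyes.tip_of(name, camera): "xyz" ([x, y, z] in m, in world coordinates, good to about 4 mm: a listed point, or the origin of a listed thing).
The state is a dict: "clock": time; "joint_pos": joint angles; "qvel": joint speeds; "tau": joint torques, N m; "tcp_pos": TCP position; "orientation": TCP orientation; "wrist_force": force on the tool from outside, world axes, zero at the start; "ft_torque": the same for the moment, N m; "finger_gap": finger opening in m.
Only numpy, scipy, OpenCV 4.12 (cv2) and the standard library are available. Lean on these libraries where they do the work, as an engineer would, in place of code of your own. Each camera call takes 0.05 s, during which the arm holds its last target.

TASK

The dish carriage of the small imaging station is parked midway between the station's two overhead heads: pull its slanted spring knob out, slide the carriage one notch so that the dish stands under the lens head (the one with a single thick round barrel), and let the knob spring fully back into its notch. Then swing the clamp lever round to its stop to lock the slide and let go of it. Do not knock the overhead heads, and leave everything else on the bench where it stands.

Things in the scene. Friction and masses are not known exactly. Their poses are not given: they have to be found in the camera images.
- station: The imaging station's base, a fixed white plate 150 x 330 mm, 30 mm high. Origin: on the bench under the middle of the slide. Its own y runs along the slide rails, z is up; its -x side is the front, with the index knob and, below it, a slanted steel index strip with five slots 10 mm wide at y = -80, -40, 0, 40, 80 mm.
- carriage (a joint): Slide of the aluminium carriage (95 x 60 mm, top 59 mm above the bench) along the station's +y, in m: 0 = middle slot (start), a notch every 0.040, stops at -0.082 and 0.082. Friction about 2 N. It can move only while the knob's pin is out of its slot; the pin has 1 mm play each side in a slot.
- index_knob (a joint): Pull-out of the spring index knob along its slanted axis, in m: 0 = pin fully home in a slot, 0.014 = stop. The 8 mm round-nosed pin goes 8 mm deep, so it is clear of the strip above 0.008. Spring: 4 N at 0, 10 N at the stop. Let go between notches, the pin rides on the strip (0.008) and drops into the next slot it meets.
- knob_grip (a point): Grip point on the axis of the bare-metal round index knob, moving with it. Its z is the pull axis, leaning 35 degrees from vertical towards the station's -x; its y is the slide direction. Knob: 24 mm diameter from 18 mm below to 4 mm above this point, then a 29 mm rim up to 12 mm above. The bracket's slanted surface (34 x 36 mm) is 30 mm below. At start x -111, y 0, z 83 mm in the station's frame.
- dish (a point): Centre of the top of the round glass dish (44 mm across, 10 mm high) on the middle of the carriage, 74 mm above the bench; it moves with the carriage.
- lens_head: The lens head: fixed grey column and level arm (34 mm wide) over the carriage, one thick black barrel (34 mm) below, a round black housing (44 mm, top at 220 mm) above. Origin on the bench straight below the barrel (station x 0, y +40 or -40 mm; the column is at x 105); axes as the station. The arm (165 to 190 mm high) reaches forward to station x -90: no room straight above the knob.
- lens (a point): Centre of the lower end of the lens barrel, 105 mm above the bench, exactly above the place where the dish must stand, one notch from the start.
- nozzle_head: The other head, on the other side of the start: same column and arm, but two thin steel nozzles (6 mm) below and a flat metal block with two pipe stubs above (top 233 mm above the bench). Origin on the bench midway below the nozzles, axes as the station.
- clamp (a joint): Angle of the clamp lever about its upright pivot, in rad: 0 to 0.25 at the start = open, at 0 the arm points along the station's +y; it grows as the arm swings towards the station's -x (counter-clockwise from above) to the stop at 1.3 = locked. Friction about 0.1 N m; it stays where it is left.
- clamp_handle (a point): Middle of the lever's upright bare-metal handle, on its axis, 82 mm above the bench, 50 mm from the pivot; moves with the lever. The handle is 14 mm in diameter, from 44 to 98 mm above the bench, with a 20 mm ball on top (to 110 mm). The arm to the pivot is a 12 mm bar, its top 52 mm above the bench.
- clamp_pivot (a point): Point on the lever's upright pivot axis, 82 mm above the bench (x -30, y 128 mm in the station's frame). The hub below is 26 mm across, top 56 mm above the bench.
- reagent: Small amber reagent bottle, 28 mm across, 50 mm high, standing just in front of the station. To be left alone. Origin at its underside.
- tip_box: White pipette-tip box 120 x 82 x 65 mm. To be left alone. Origin at its underside.
- beaker: Glass beaker, 68 mm across, 85 mm high. To be left alone. Origin at its underside.
- marker: Grey marker pen, 14 mm thick, 130 mm long, lying. To be left alone.
- dish_stack: Stack of clear dishes, 88 mm across, 58 mm high. To be left alone. Origin at its underside.
- tube_rack: White rack of capped tubes, 100 x 160 mm, 59 mm high. To be left alone. Origin at its underside.
- timer: White bench timer 65 x 65 x 25 mm. To be left alone. Origin at its underside.

How it is judged:
On the way, in this order (a step that is already met when the one before it is completed fails the run):
1. the index knob is pulled out until its pin is clear of the slot (value of joint index_knob above 0.0078 m), for 0.1 s.
2. the dish stands under the lens barrel, one notch over, and the knob is fully back in (horizontal distance between dish and lens below 0.005 m and value of joint index_knob below 0.002 m), for 0.2 s.
3. the clamp lever is swung round to its stop (value of joint clamp above 1.15 rad), for 0.2 s.
At the end, for the whole second after the job is handed in: The dish is within 5 mm of straight under the lens barrel, the index knob is back in to within 2 mm of fully home, the clamp lever is at its locked stop (over 1.15 of 1.3 rad), all at rest and released (all of step 2 and value of joint clamp above 1.15 rad and velocity of joint carriage between -0.02 and 0.02 m/s and velocity of joint clamp between -0.02 and 0.02 rad/s); the robot touches nothing.
It fails at once if an overhead head is knocked (over 15 N) (contact force between any of lens_head, nozzle_head and anything else above 15 N).
It fails at once if something else on the bench is moved more than 30 mm (distance of any of reagent, tip_box, beaker, marker, dish_stack, tube_rack, timer from where it was at the start of the episode above 0.03 m).
It also fails if it takes over 56 s, if anything falls off the work surface, if the arm or the gripper's body presses on something with over 40 N, if the wrist force passes 120 N, or if a joint passes its speed limit or range.

## Working session

There is one attempt and no reset: what is moved stays moved. The work goes in short steps, Python scripts to look and compute and a tool call to move; the robot and the scene stay as the last step left them, time stands still between calls to the robot, and variables do not carry over. Pictures are saved under pics/ and viewed, and the job is handed in when it is done.

Besides the shell and the picture viewer there is one more tool, called after "Request:" as name([rows], argument=value, ...), one row to a line, values as JSON. send_rows: Moves the arm, as the interface text tells. Its arguments: {"type":"object","properties":{"targets":{"type":"array"},"newtons":{"type":"number"}},"required":["targets"]}

```bash
mkdir -p pics; ls
python3 - <<'E'
from workcell import monitor, eyes, ticket
import cv2,pickle
print(monitor.get_state())
for c in ["scene","side","wrist"]:
    d=eyes.read_camera(c)
    cv2.imwrite(f"pics/{c}0.png",d["img"][:,:,::-1])
    pickle.dump(d,open(f"{c}0.pkl","wb"))
    print(c,d["camera_matrix"],d["k1"],d.get("pose",d.get("T_tool_cam")))
for n in ["station","knob_grip","dish","lens","lens_head","nozzle_head","clamp_handle","clamp_pivot","reagent","carriage"]:
    for c in ["scene","side"]:
        try:
            r=eyes.tip_of(n,c)
            print(n,c,[(q["conf"],q["xyz"]) for q in r[:2]])
        except Exception as e: print(n,c,e)
E
```

```text
pics
{'clock': 0.0, 'joint_pos': array([-1.39611093e-01,  3.14006690e-01,  4.49554989e-02,  1.30358968e+00,
       -1.15746069e-05,  1.43115781e+00]), 'qvel': array([-6.74798563e-05, -1.78423068e-04, -2.24717533e-03, -1.26058366e-03,
        1.12120198e-03, -5.87832653e-04]), 'tau': array([-2.90074182e-03, -4.80629075e+01,  2.98531097e+01,  1.95313990e-02,
       -3.83516899e-04, -4.27451073e-05]), 'tcp_pos': array([5.74481443e-01, 5.33546635e-05, 2.30395689e-01]), 'orientation': array([-1.22623096e-04,  9.99999575e-01,  1.37195566e-05, -9.14102298e-04]), 'wrist_force': array([-0.57516755,  0.1976849 ,  0.24606848]), 'ft_torque': array([ 0.01667469, -0.02992985, -0.04868789]), 'finger_gap': 0.08504181156379981}
scene [[449.82300586   0.         315.50231116]
 [  0.         449.82300586 191.98206483]
 [  0.           0.           1.        ]] 0.034788238117002525 [[-4.06624037e-03  8.51045528e-01 -5.25076161e-01  1.11522489e+00]
 [ 9.99973459e-01  2.86194626e-04 -7.28002540e-03  5.54201019e-02]
 [-6.04535909e-03 -5.25091827e-01 -8.51024105e-01  1.05147796e+00]
 [ 0.00000000e+00  0.000
[... 1457 characters left out ...]
6]), (0.46, [0.6081, 0.0282, 0.0809])]
clamp_handle side [(0.74, [0.4594, 0.151, 0.0837])]
clamp_pivot scene [(0.64, [0.5131, 0.1422, 0.0844]), (0.47, [0.6099, 0.0304, 0.0841])]
clamp_pivot side [(0.69, [0.5087, 0.1462, 0.0756])]
reagent scene [(0.6, [0.5429, 0.0123, 0.0034]), (0.28, [0.4446, -0.1861, 0.0009])]
reagent side [(0.6, [0.5417, 0.0178, 0.0019])]
carriage scene it knows: beaker, clamp_handle, clamp_pivot, dish, dish_stack, knob_grip, lens, lens_head, marker, nozzle_head, reagent, station, timer, tip_box, tube_rack
carriage side it knows: beaker, clamp_handle, clamp_pivot, dish, dish_stack, knob_grip, lens, lens_head, marker, nozzle_head, reagent, station, timer, tip_box, tube_rack
```

View pics/scene0.png

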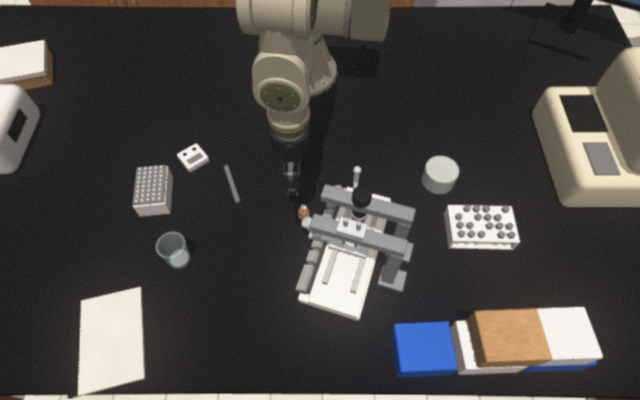

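View pics/side0.png

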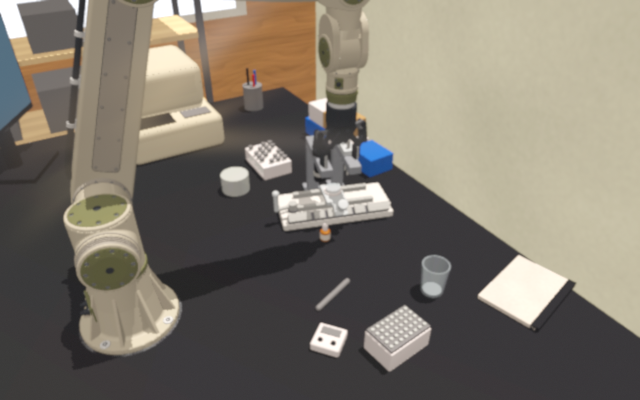

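View pics/wrist0.png

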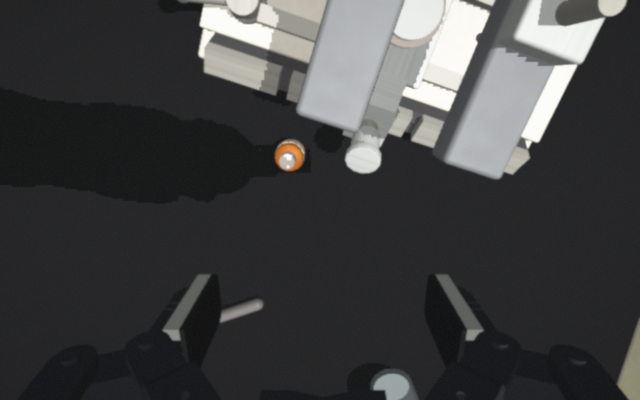

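```bash
cat > h.py <<'E'
import numpy as np, cv2, pickle
from scipy.spatial.transform import Rotation as R
from scipy.optimize import least_squares
def cloud(d, tcp=None, q=None):
    K=d["camera_matrix"];k1=d["k1"];z=d["z_map"]
    h,w=z.shape
    u,v=np.meshgrid(np.arange(w),np.arange(h))
    p=cv2.undistortPoints(np.stack([u,v],-1).reshape(-1,1,2).astype(np.float64),K,np.array([k1,0,0,0.])).reshape(h,w,2)
    P=np.dstack([p*z[...,None],z,np.ones_like(z)])
    T=d.get("pose")
    if T is None:
        M=np.eye(4);M[:3,:3]=R.from_quat(np.r_[q[1:],q[0]]).as_matrix();M[:3,3]=tcp
        T=M@d["T_tool_cam"]
    W=P@T.T
    W=W[...,:3].copy();W[z<=0]=np.nan
    return W
L={"station":(0,0,0),"knob_grip":(-.111,0,.083),"dish":(0,0,.074),"lens":(0,.04,.105),"clamp_pivot":(-.03,.128,.082)}
def fit(obs, car=0.0):
    # obs: list (name, xyz); returns x,y,yaw(rad)
    def res(p):
        c,s=np.cos(p[2]),np.sin(p[2]);o=[]
        for n,x in obs:
            l=np.array(L[n],float)
            if n in("knob_grip","dish"): l[1]+=car
            o+=[p[0]+c*l[0]-s*l[1]-x[0],p[1]+s*l[0]+c*l[1]-x[1]]
        return np.array(o)/.004
    r=least_squares(res,[.64,.134,1.264],loss="soft_l1")
    return r.x,r.fun.reshape(-1,2)*4
def toS(p,W):
    c,s=np.cos(p[2]),np.sin(p[2]);d=W-np.array([p[0],p[1],0])
    o=d.copy();o[...,0]=c*d[...,0]+s*d[...,1];o[...,1]=-s*d[...,0]+c*d[...,1];return o
def toW(p,l):
    c,s=np.cos(p[2]),np.sin(p[2]);l=np.asarray(l,float)
    return np.array([p[0]+c*l[0]-s*l[1],p[1]+s*l[0]+c*l[1],l[2]])
E
python3 - <<'E'
from h import *
obs=[("station",[.6407,.134,0]),("station",[.6436,.134,0]),("knob_grip",[.6088,.028]),("knob_grip",[.6109,.0314]),("dish",[.6408,.1357]),("dish",[.6392,.1342]),("lens",[.6032,.1505]),("lens",[.6049,.1505]),("clamp_pivot",[.5131,.1422]),("clamp_pivot",[.5087,.1462])]
p,r=fit(obs);print(p,np.degrees(p[2]));print(r.round(1))
# body of gripper
tcp=np.array([.5745,0,.2304])
for c in("scene","side"):
    d=pickle.load(open(c+"0.pkl","rb"));W=cloud(d)
    for z0,z1 in((.24,.26),(.26,.3),(.305,.33),(.33,.36),(.36,.4),(.4,.45)):
        m=(W[...,2]>z0)&(W[...,2]<z1)&(abs(W[...,0]-tcp[0])<.12)&(abs(W[...,1])<.12)
        if m.sum():
            q=W[m][:,:2]-tcp[:2];print(c,z0,m.sum(),(np.percentile(q,[1,99],axis=0)*1e3).round(0).tolist())
    S=toS(p,W)
    # arms
    for y0 in(.04,-.04):
        m=(abs(S[...,2]-.19)<.004)&(abs(S[...,1]-y0)<.025)&(S[...,0]<.13)&(S[...,0]>-.13)
        q=S[m]
        if len(q): print(c,"arm",y0,len(q),(np.percentile(q,[2,50,98],axis=0)*1e3).round(0).tolist())
d=pickle.load(open("wrist0.pkl","rb"));W=cloud(d,tcp,np.array([0,1,0,-.0009]));S=toS(p,W)
for y0 in(.04,-.04):
    m=(abs(S[...,2]-.19)<.005)&(abs(S[...,1]-y0)<.025)&(S[...,0]<.13)&(S[...,0]>-.13)
    q=S[m]
    print("wrist arm",y0,len(q),(np.percentile(q,[1,50,99],axis=0)*1e3).round(1).tolist())
m=(S[...,2]>.06)&(S[...,2]<.11)&(abs(S[...,1])<.022)&(S[...,0]<-.09)&(S[...,0]>-.15);q=S[m];print((np.percentile(q,[1,50,99],axis=0)*1e3).round(1).tolist())
E
```

```text
[0.64178515 0.13567997 1.2725792 ] 72.913417436458
[[ 1.1  1.7]
 [-1.8  1.7]
 [ 0.4  1.6]
 [-1.7 -1.8]
 [ 1.  -0. ]
 [ 2.6  1.5]
 [ 0.4 -3.1]
 [-1.3 -3.1]
 [-2.5  2.4]
 [ 1.9 -1.6]]
scene 0.24 15 [[48.0, -9.0], [56.0, 10.0]]
scene 0.26 55 [[47.0, -11.0], [74.0, 14.0]]
scene 0.305 156 [[11.0, -16.0], [73.0, 20.0]]
scene 0.33 290 [[16.0, -17.0], [70.0, 18.0]]
scene 0.36 503 [[8.0, -34.0], [38.0, 37.0]]
scene 0.4 685 [[0.0, -35.0], [38.0, 38.0]]
scene arm 0.04 1048 [[-84.0, 21.0, 187.0], [38.0, 37.0, 190.0], [117.0, 56.0, 193.0]]
scene arm -0.04 1042 [[-86.0, -59.0, 186.0], [44.0, -43.0, 189.0], [116.0, -25.0, 193.0]]
side 0.24 75 [[-58.0, -13.0], [52.0, 10.0]]
side 0.26 306 [[-75.0, -14.0], [70.0, 15.0]]
side 0.305 420 [[-74.0, -19.0], [69.0, 16.0]]
side 0.33 440 [[-71.0, -27.0], [63.0, 11.0]]
side 0.36 487 [[-40.0, -39.0], [25.0, 12.0]]
side 0.4 662 [[-40.0, -39.0], [28.0, 18.0]]
side arm 0.04 163 [[-90.0, 28.0, 186.0], [-27.0, 49.0, 189.0], [116.0, 60.0, 193.0]]
side arm -0.04 153 [[-90.0, -51.0, 186.0], [-61.0, -32.0, 189.0], [26.0, -20.0, 193.0]]
wrist arm 0.04 9196 [[-88.8, 24.2, 187.9], [-58.2, 40.4, 190.5], [-29.2, 57.6, 192.1]]
wrist arm -0.04 9030 [[-89.8, -54.7, 185.8], [-56.5, -36.4, 190.5], [-15.6, -21.9, 193.9]]
[[-128.0, -12.8, 60.9], [-108.8, 2.6, 90.9], [-90.4, 15.2, 100.7]]
```

Request:
send_rows([
  [0.001,-0.002,0,8.57,0],
  [0.001,-0.002,0,8.57,0],
  [0.001,-0.002,0,8.57,0],
  [0.001,-0.002,0,8.57,0],
  [0.001,-0.002,0,8.57,0],
  [0.001,-0.002,0,8.57,0],
  [0.001,-0.002,0,8.57,0],
  [0.001,-0.002,0,8.57,0],
  [0.001,-0.002,0,8.57,0],
  [0.001,-0.002,0,8.57,0],
  [0.001,-0.002,0,8.57,0],
  [0.001,-0.002,0,8.57,0],
])

```text
clock: 2.25
tcp_pos: [0.5871, -0.0241, 0.2313]
orientation: [-0.0, 0.621, 0.784, 0.0]
wrist_force: [1.0, -0.6, 0.6]
finger_gap: 0.0853
```

Request:
send_rows([
  [0.001,0,-0.01,8.57,0],
  [0.001,0,-0.01,8.57,0],
  [0.001,0,-0.01,8.57,0],
  [0.001,0,-0.01,8.57,0],
  [0.001,0,-0.01,8.57,0],
  [0.001,0,-0.01,8.57,0],
  [0.001,0,-0.01,8.57,0],
  [0,0,0,0,0],
])

```text
clock: 3.05
tcp_pos: [0.5932, -0.0238, 0.1598]
orientation: [-0.001, 0.149, 0.989, 0.0]
wrist_force: [-0.1, 0.1, -0.1]
finger_gap: 0.0853
```

```bash
cat > look.py <<'E'
import sys
from h import *
from workcell import monitor, eyes
n=sys.argv[1]
s=monitor.get_state();d=eyes.read_camera("wrist")
d["s"]=s
pickle.dump(d,open(f"wrist{n}.pkl","wb"));cv2.imwrite(f"pics/wrist{n}.png",d["img"][:,:,::-1])
print(s["clock"],s["tcp_pos"],R.from_quat(np.r_[s["orientation"][1:],s["orientation"][0]]).as_euler("zyx",degrees=True),s["wrist_force"],s["joint_pos"])
for k in sys.argv[2:]:
    print(k,[(q["conf"],q["xyz"]) for q in eyes.tip_of(k,"wrist")[:2]])
E
python3 look.py 1 knob_grip dish lens reagent clamp_pivot
```

```text
3.05 [ 0.59315238 -0.02384942  0.15981035] [-1.62851788e+02 -1.58868265e-01 -1.79970109e+02] [-0.12999526  0.08117818 -0.10432347] [-1.75376511e-01  3.79948239e-01 -3.50219563e-02  1.15864740e+00
  2.99072673e-05 -1.44688084e+00]
knob_grip [(0.82, [0.6067, 0.0329, 0.0842])]
dish []
lens []
reagent [(0.61, [0.5428, 0.0174, -0.001])]
clamp_pivot []
```

View pics/wrist1.png

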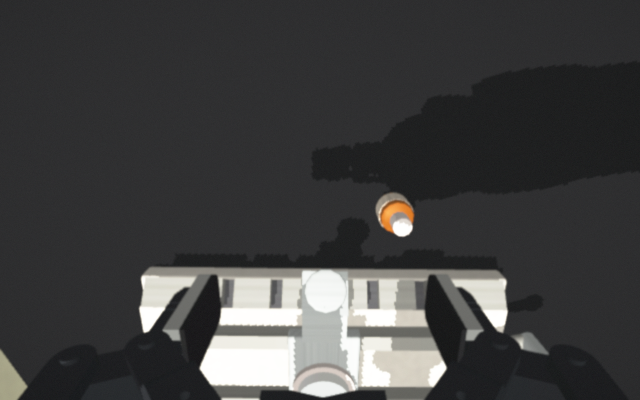

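Run:
```python
from h import *
d=pickle.load(open("wrist1.pkl","rb"));s=d["s"];W=cloud(d,s["tcp_pos"],s["orientation"])
p=np.array([.64178515,.13567997,1.2725792]);S=toS(p,W)
n=np.array([-np.sin(np.radians(35)),0,np.cos(np.radians(35))])
sub=S[260:345,290:360].reshape(-1,3)
h=(sub-np.array([-.111,0,.083]))@n
ok=np.isfinite(h)&(sub[:,2]>.07)
print(np.histogram(h[ok]*1e3,bins=np.arange(-20,30,2)))
m=ok&(abs(h-.012)<.004)
q=sub[m];print(m.sum(),np.percentile(q,[0.5,50,99.5],axis=0)*1e3)
import numpy.linalg as la
c=q.mean(0);u,sv,vt=la.svd(q-c,full_matrices=False);print("normal",vt[2],"mean",c*1e3)
(cx,cy),r=cv2.minEnclosingCircle(((q-c)@np.c_[[0,1,0],np.cross(n,[0,1,0])]).astype(np.float32)*1e3);print(cx,cy,r)
print("fit centre",c*1e3+cx*np.array([0,1,0])+cy*np.cross(n,[0,1,0]),"expect -117.9 0 92.8")
# bench, plate, strip edges
m=(abs(S[...,2]-.03)<.004)&(abs(S[...,0])<.2);q=S[m];print("plate",np.percentile(q,[.5,99.5],axis=0)*1e3)
m=(abs(S[...,2]-.0)<.004);print("bench",np.nanmedian(S[m][:,2]))
m=(abs(S[...,2]-.074)<.003)&(abs(S[...,0])<.03)&(abs(S[...,1])<.03);q=S[m];print("dish",len(q),np.percentile(q,[1,99],axis=0)*1e3)
# reagent
m=(S[...,2]>.01)&(S[...,2]<.06)&(S[...,0]<-.125)&(S[...,1]>.03)&(S[...,1]<.09);q=S[m];print("reag",np.percentile(q,[1,99],axis=0)*1e3)
```

```text
(array([  0,   0,   0,   0,   0,   0,   0,   0,   0,   0,   0,   0,   0,
         0,   5, 430, 970,  20,   0,   0,   0,   0,   0,   0]), array([-20, -18, -16, -14, -12, -10,  -8,  -6,  -4,  -2,   0,   2,   4,
         6,   8,  10,  12,  14,  16,  18,  20,  22,  24,  26,  28]))
1425 [[-128.95310631  -12.07524748   84.4992251 ]
 [-117.90877975    1.3824081    93.33716744]
 [-106.4651962    14.90893319  100.9194739 ]]
normal [ 0.57279711 -0.01184387 -0.81961161] mean [-117.92499398    1.53487719   93.24247547]
0.012163898907601833 0.3469057083129883 14.499905586242676
fit centre [-118.2091625     1.54704109   93.04349853] expect -117.9 0 92.8
plate [[-158.06700124 -161.51350095   28.50802641]
 [  29.43770337  162.45184501   33.78508316]]
bench 0.0006911672801847568
dish 643 [[-22.7515851  -18.06397747  71.15452373]
 [ -6.63363924  18.06514387  75.81580421]]
reag [[-160.41495481   46.01384387   10.70643653]
 [-136.28820254   72.24380231   51.76895184]]
```

Run:
```python
from h import *
tcp=np.array([.5745,0,.2304])
for c in("scene","side"):
    d=pickle.load(open(c+"0.pkl","rb"));W=cloud(d)
    for z0 in np.arange(.30,.46,.01):
        m=(W[...,2]>z0)&(W[...,2]<z0+.01)&(abs(W[...,0]-tcp[0])<.12)&(abs(W[...,1])<.12)
        if m.sum():
            q=W[m][:,:2]-tcp[:2];print(c,round(z0-.2304,3),m.sum(),(np.percentile(q,[0,5,95,100],axis=0)*1e3).round(0).tolist())
im=cv2.imread("pics/side0.png")[60:200,270:410];cv2.imwrite("pics/crop_g.png",cv2.resize(im,None,fx=4,fy=4,interpolation=cv2.INTER_CUBIC))
```

```text
scene 0.07 52 [[31.0, -11.0], [40.0, -10.0], [73.0, 14.0], [74.0, 16.0]]
scene 0.08 60 [[12.0, -16.0], [15.0, -16.0], [72.0, 16.0], [73.0, 16.0]]
scene 0.09 78 [[10.0, -17.0], [21.0, -15.0], [71.0, 16.0], [72.0, 20.0]]
scene 0.1 84 [[10.0, -19.0], [17.0, -17.0], [70.0, 18.0], [71.0, 20.0]]
scene 0.11 176 [[29.0, -13.0], [35.0, -10.0], [69.0, 11.0], [70.0, 14.0]]
scene 0.12 30 [[32.0, -9.0], [35.0, -7.0], [38.0, 10.0], [39.0, 12.0]]
scene 0.13 108 [[7.0, -36.0], [14.0, -29.0], [38.0, 33.0], [39.0, 37.0]]
scene 0.14 117 [[9.0, -35.0], [15.0, -30.0], [37.0, 35.0], [38.0, 37.0]]
scene 0.15 129 [[8.0, -35.0], [14.0, -30.0], [38.0, 35.0], [38.0, 37.0]]
scene 0.16 149 [[8.0, -36.0], [13.0, -29.0], [37.0, 35.0], [38.0, 37.0]]
scene 0.17 231 [[-8.0, -35.0], [4.0, -32.0], [35.0, 35.0], [37.0, 37.0]]
scene 0.18 56 [[6.0, -33.0], [16.0, -28.0], [36.0, 29.0], [36.0, 36.0]]
scene 0.19 102 [[7.0, -30.0], [18.0, -25.0], [36.0, 32.0], [37.0, 36.0]]
scene 0.2 168 [[7.0, -36.0], [13.0, -31.0], [38.0, 36.0], [39.0, 38.0]]
scene 0.21 128 [[-2.0, -36.0], [7.0, -30.0], [38.0, 36.0], [40.0, 38.0]]
scene 0.2
[... 693 characters left out ...]
0, -37.0], [15.0, 5.0], [21.0, 13.0]]
side 0.15 119 [[-41.0, -40.0], [-39.0, -38.0], [20.0, 5.0], [29.0, 13.0]]
side 0.16 132 [[-42.0, -41.0], [-39.0, -39.0], [15.0, 1.0], [26.0, 13.0]]
side 0.17 166 [[-40.0, -41.0], [-37.0, -36.0], [23.0, 12.0], [32.0, 27.0]]
side 0.18 92 [[-38.0, -38.0], [-37.0, -36.0], [15.0, 0.0], [26.0, 9.0]]
side 0.19 111 [[-39.0, -39.0], [-37.0, -37.0], [14.0, 4.0], [28.0, 8.0]]
side 0.2 153 [[-41.0, -40.0], [-39.0, -38.0], [19.0, 4.0], [29.0, 17.0]]
side 0.21 140 [[-41.0, -40.0], [-39.0, -38.0], [20.0, 6.0], [36.0, 18.0]]
side 0.22 129 [[-39.0, -38.0], [-38.0, -37.0], [16.0, 6.0], [21.0, 19.0]]
side 0.23 129 [[-39.0, -41.0], [-38.0, -37.0], [15.0, 3.0], [27.0, 12.0]]
```

View pics/crop_g.png

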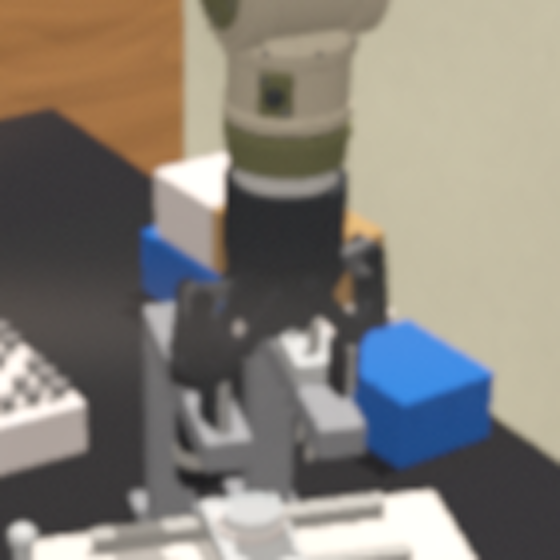

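Request:
send_rows([
  [0,0,-0.022,0,0],
  [0,0,-0.022,0,0],
  [0,0,-0.022,0,0],
  [0,0,-0.021,0,0],
  [0.002,0.009,0,0,0],
  [0.002,0.009,0,0,0],
  [0.002,0.0085,0,0,0],
  [0,0,0,0,0],
  [0,0,0,0,0],
])

```text
clock: 4.25
tcp_pos: [0.6008, 0.003, 0.0754]
orientation: [0.001, 0.149, 0.989, -0.0]
wrist_force: [-0.6, -0.6, 0.1]
finger_gap: 0.0855
```

```bash
python3 look.py 2 knob_grip
python3 - <<'E'
from workcell import eyes
import cv2
from h import *
p=np.array([.64178515,.13567997,1.2725792])
s=pickle.load(open("wrist2.pkl","rb"))["s"];print(toS(p,s["tcp_pos"])*1e3)
d=eyes.read_camera("side");W=cloud(d);S=toS(p,W)
cv2.imwrite("pics/side2.png",cv2.resize(d["img"][150:270,240:400,::-1],None,fx=5,fy=5))
for z in np.arange(.14,.26,.01):
    m=(abs(S[...,2]-z)<.005)&(S[...,0]<-.092)&(S[...,0]>-.25)&(abs(S[...,1])<.09)
    if m.sum(): print(round(z,2),m.sum(),S[m][:,0].max(),S[m][:,0].min())
E
```

```text
4.25 [0.60083991 0.00298852 0.07541842] [-1.62887949e+02  1.01190326e-01  1.79978864e+02] [-0.64689645 -0.61775116  0.11271732] [-1.28497654e-01  4.48495500e-01 -1.48719157e-01  9.71782854e-01
 -1.39539705e-04 -1.40063281e+00]
knob_grip [(0.63, [0.6056, 0.0323, 0.0824])]
[-138.86507821    0.15105254   75.41842381]
0.14 124 -0.12536022903700247 -0.1569546966656916
0.15 136 -0.11966934098048224 -0.1622513830058567
0.16 138 -0.12595708417094237 -0.1607502188313302
0.17 119 -0.09301214026992857 -0.16091945578620856
0.18 189 -0.0937147561085031 -0.16357802545286848
0.19 170 -0.12550911836096904 -0.15786952764949302
0.2 22 -0.1328383579945585 -0.17466724031294084
0.21 95 -0.12902606736850902 -0.17927289113953984
0.22 95 -0.12880918983710016 -0.17985838185327793
0.23 100 -0.1392123733313764 -0.1807937751786383
0.24 100 -0.13060660120631068 -0.18021224839596808
0.25 139 -0.1209865316663751 -0.17944955352672604
```

View pics/wrist2.png

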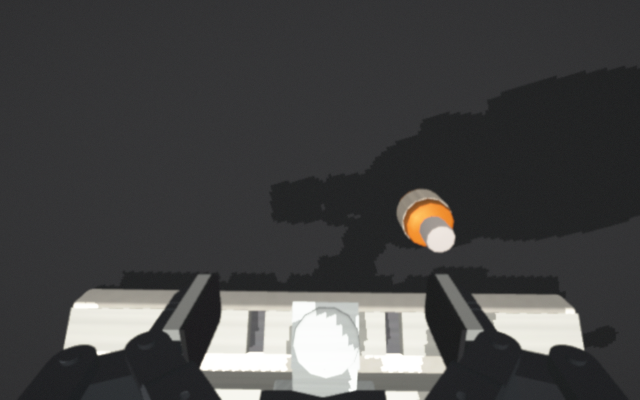

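View pics/side2.png

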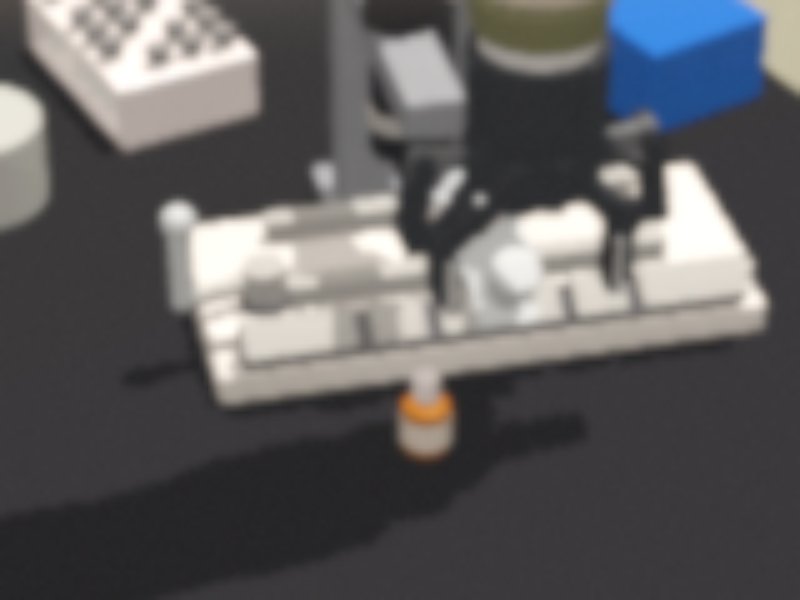

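Request:
send_rows([
  [0.0002,0.001,-0.0005,0,0],
  [0.0001,0.001,-0.0005,0,0],
  [0.0001,0.001,0,0,0],
  [0.0001,0.001,0,0,0],
  [0.0001,0.001,0,0,0],
  [0.0001,0.001,0,0,0],
  [0.0001,0.001,0,0,0],
  [0.0001,0.001,0,0,0],
  [0,0,0,0,0],
])

```text
clock: 5.3
tcp_pos: [0.6009, 0.0106, 0.0733]
orientation: [-0.0, 0.149, 0.989, 0.0]
wrist_force: [0.1, 0.2, -0.6]
finger_gap: 0.0849
```

```bash
python3 look.py 3
python3 - <<'E'
from h import *
p=np.array([.64178515,.13567997,1.2725792])
d=pickle.load(open("wrist3.pkl","rb"));s=d["s"];print(toS(p,s["tcp_pos"])*1e3)
S=toS(p,cloud(d,s["tcp_pos"],s["orientation"]))
n=np.array([-np.sin(np.radians(35)),0,np.cos(np.radians(35))])
sub=S[280:399,270:380].reshape(-1,3);h=(sub-np.array([-.111,0,.083]))@n
m=(abs(h-.012)<.004)&(sub[:,2]>.07);q=sub[m];print(np.percentile(q,[.5,50,99.5],axis=0)*1e3)
E
```

```text
5.3 [0.60092989 0.01063009 0.07332086] [-1.62842378e+02 -5.90882702e-03 -1.79998633e+02] [ 0.08661182  0.21224489 -0.55049832] [-1.15820784e-01  4.52049330e-01 -1.48669242e-01  9.70182949e-01
  1.17814504e-05 -1.38716012e+00]
[-131.53435996    2.31026531   73.32085696]
[[-129.03266027  -11.916619     84.37974759]
 [-118.22274073    1.66301788   93.34155737]
 [-106.8073574    15.23925713  100.79184624]]
```

Request:
send_rows([
  [0.0005,0.0004,0,0,0],
  [0.0004,0.0004,0,0,0],
  [0,0,0,0,255],
  [0,0,0,0,255],
  [0,0,0,0,255],
  [0,0,0,0,255],
  [0,0,0,0,255],
  [0,0,0,0,255],
], newtons=60)

```text
clock: 6.15
tcp_pos: [0.6019, 0.0112, 0.0736]
orientation: [0.0, 0.149, 0.989, -0.0]
wrist_force: [-0.4, -0.6, 2.3]
finger_gap: 0.0215
```

```bash
python3 look.py 4
python3 - <<'E'
from h import *
p=np.array([.64178515,.13567997,1.2725792])
d=pickle.load(open("wrist4.pkl","rb"));s=d["s"];print(toS(p,s["tcp_pos"])*1e3,s["finger_gap"])
E
```

```text
6.15 [0.60188779 0.0111622  0.07363511] [-1.62824481e+02  9.09556170e-03  1.79987996e+02] [-0.44710796 -0.63431055  2.26193342] [-1.14647807e-01  4.53256376e-01 -1.45870461e-01  9.71487817e-01
 -1.89975843e-04 -1.38567480e+00]
[-130.74428588    1.55098905   73.63510932] 0.021458203768898926
```

View pics/wrist4.png

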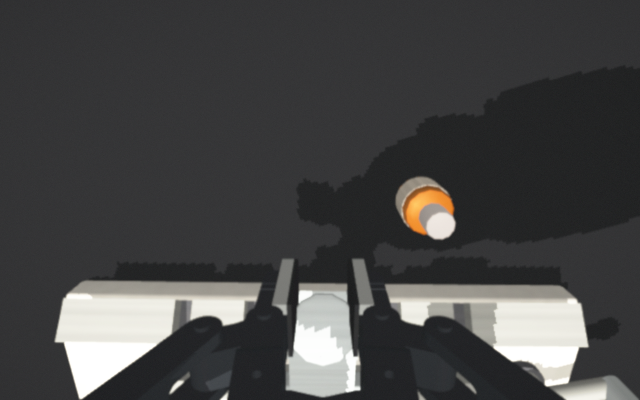

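Run:
```python
from h import *
p=np.array([.64178515,.13567997,1.2725792])
d=pickle.load(open("wrist4.pkl","rb"));s=d["s"]
S=toS(p,cloud(d,s["tcp_pos"],s["orientation"]))
for v in range(256,372,6):
    print(v,[ "%d:%d,%d,%d"%(u,*(S[v,u]*1e3)) for u in (278,286,292,296,310,323,345,352,358,366)])
im=cv2.imread("pics/wrist4.png")[240:400,220:430];cv2.imwrite("pics/c4.png",cv2.resize(im,None,fx=3.7,fy=3.7,interpolation=cv2.INTER_CUBIC))
```

```text
256 ['278:-104,-28,0', '286:-104,-22,0', '292:-104,-18,0', '296:-104,-16,1', '310:-104,-6,0', '323:-104,1,1', '345:-104,16,0', '352:-104,21,0', '358:-104,25,1', '366:-105,30,1']
262 ['278:-99,-28,0', '286:-142,-13,80', '292:-142,-11,81', '296:-141,-9,80', '310:-99,-6,0', '323:-99,1,0', '345:-100,16,1', '352:-142,13,80', '358:-142,16,81', '366:-99,30,0']
268 ['278:-94,-28,0', '286:-142,-13,86', '292:-142,-10,86', '296:-142,-9,86', '310:-95,-7,0', '323:-95,1,1', '345:-95,16,1', '352:-142,13,85', '358:-141,16,85', '366:-95,30,0']
274 ['278:-137,-17,83', '286:-142,-12,90', '292:-142,-10,91', '296:-140,-9,87', '310:-90,-7,0', '323:-90,1,0', '345:-90,16,0', '352:-142,13,91', '358:-142,15,90', '366:-141,18,90']
280 ['278:-142,-15,95', '286:-141,-12,94', '292:-142,-10,95', '296:-137,-9,87', '310:-86,-7,0', '323:-86,1,0', '345:-86,16,1', '352:-142,12,95', '358:-141,15,95', '366:-141,18,94']
286 ['278:-142,-14,100', '286:-142,-12,99', '292:-142,-9,100', '296:-134,-9,87', '310:-85,-6,6', '323:-84,1,6', '345:-84,16,5', '352:-142,12,100', '358:-142,14,99', '366:-141,17,99']Traceback (most recent call last):
  File "<stdin>", line 6, in <module>
ValueError: cannot convert float NaN to integer
```

Run:
```python
from h import *
p=np.array([.64178515,.13567997,1.2725792])
d=pickle.load(open("wrist4.pkl","rb"));s=d["s"]
S=toS(p,cloud(d,s["tcp_pos"],s["orientation"]))
np.set_printoptions(suppress=True,linewidth=200)
for v in range(286,372,6):
    print(v,[ "%d:%.0f,%.0f,%.0f"%(u,*(S[v,u]*1e3)) for u in (286,292,294,296,298,300,302,306,323,340,346,350)])
n=np.array([-np.sin(np.radians(35)),0,np.cos(np.radians(35))])
sub=S[280:399,270:380].reshape(-1,3);h=(sub-np.array([-.111,0,.083]))@n
print(np.histogram(h[np.isfinite(h)&(sub[:,2]>.07)&(abs(sub[:,1]-.0015)<.009)]*1e3,bins=np.arange(0,30,2)))
im=cv2.imread("pics/wrist4.png")[240:400,220:430];cv2.imwrite("pics/c4.png",cv2.resize(im,None,fx=3.7,fy=3.7,interpolation=cv2.INTER_CUBIC))
```

```text
286 ['286:-142,-12,99', '292:-143,-10,101', '294:-141,-9,97', '296:-135,-9,88', '298:-128,-9,77', '300:-85,-14,6', '302:-85,-12,7', '306:-85,-10,7', '323:-85,2,6', '340:-85,13,6', '346:-84,17,5', '350:-138,12,92']
292 ['286:-142,-12,103', '292:-143,-9,104', '294:-138,-9,98', '296:-133,-9,89', '298:-126,-9,78', '300:-108,-11,50', '302:-108,-10,49', '306:-107,-7,49', '323:-107,2,49', '340:-108,11,49', '346:-108,14,50', '350:-136,12,93']
298 ['286:-143,-11,108', '292:-142,-9,107', '294:-136,-9,99', '296:-130,-9,89', '298:-124,-9,79', '300:-105,-11,52', '302:-105,-9,51', '306:-128,-5,85', '323:-128,2,86', '340:-105,11,51', '346:-106,14,53', '350:-134,12,95']
304 ['286:-142,-11,111', '292:-140,-9,108', '294:-133,-9,98', '296:-128,-9,91', '298:-121,-9,80', '300:-127,-8,88', '302:-127,-7,88', '306:-126,-5,87', '323:-126,2,88', '340:-126,9,87', '346:-126,11,88', '350:-131,12,95']
310 ['286:-140,-11,112', '292:-137,-9,107', '294:-132,-9,100', '296:-126,-9,91', '298:-124,-9,89', '300:-124,-8,88', '302:-125,-7,90', '306:-124,-5,89', '323:-124,2,88', '340:-124,9,89', '346:-125,11,90', '350:-129,
[... 1681 characters left out ...]
, '302:-81,-9,69', '306:-108,-5,98', '323:-109,2,100', '340:-108,9,99', '346:-81,13,68', '350:-81,16,68']
364 ['286:-42,-22,31', '292:-69,-15,59', '294:-70,-14,60', '296:-69,-13,60', '298:-69,-12,60', '300:-69,-11,60', '302:-69,-10,60', '306:-69,-8,60', '323:-107,2,101', '340:-69,11,60', '346:-69,14,60', '350:-70,16,60']
370 ['286:-43,-22,37', '292:-65,-15,60', '294:-66,-14,61', '296:-65,-13,60', '298:-66,-12,61', '300:-66,-11,61', '302:-66,-10,61', '306:-66,-8,61', '323:-66,2,60', '340:-65,11,60', '346:-65,14,60', '350:-66,16,61']
(array([   0,    0,    0,    0,    1,  692, 2143,   40,    0,    0,    0,    0,    0,    0]), array([ 0,  2,  4,  6,  8, 10, 12, 14, 16, 18, 20, 22, 24, 26, 28]))
```

View pics/c4.png

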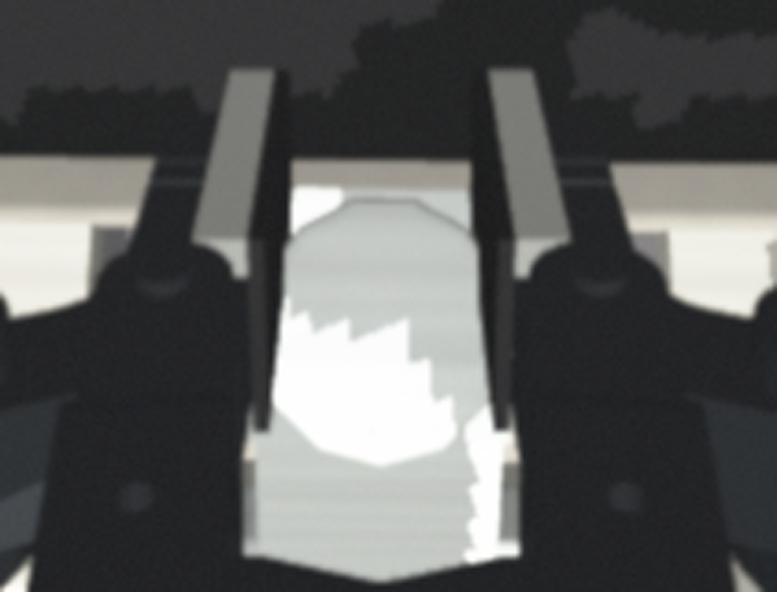

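Request:
send_rows([
  [0,0,0,0,255],
  [0,0,0,0,255],
])

```text
clock: 6.4
tcp_pos: [0.6019, 0.0112, 0.0736]
orientation: [0.0, 0.149, 0.989, -0.0]
wrist_force: [-1.5, -0.8, 3.7]
finger_gap: 0.0218
```

Request:
send_rows([
  [-0.0003,-0.0008,0.0012,0,255],
  [-0.0002,-0.0008,0.0012,0,255],
  [-0.0003,-0.0009,0.0013,0,255],
  [-0.0002,-0.0008,0.0012,0,255],
  [-0.0003,-0.0008,0.0012,0,255],
  [-0.0002,-0.0009,0.0013,0,255],
  [-0.0003,-0.0008,0.0012,0,255],
  [-0.0002,-0.0008,0.0012,0,255],
], newtons=80)

```text
clock: 7.2
tcp_pos: [0.5996, 0.0054, 0.0826]
orientation: [-0.0, 0.149, 0.989, 0.001]
wrist_force: [3.3, 5.4, -7.4]
finger_gap: 0.0206
```

```bash
cat > knob.py <<'E'
import sys
from h import *
p=np.array([.64178515,.13567997,1.2725792])
d=pickle.load(open(f"wrist{sys.argv[1]}.pkl","rb"));s=d["s"]
S=toS(p,cloud(d,s["tcp_pos"],s["orientation"]))
t=toS(p,s["tcp_pos"]);print("tcpS",t*1e3,"gap",s["finger_gap"])
n=np.array([-np.sin(np.radians(35)),0,np.cos(np.radians(35))])
sub=S[240:399,200:440].reshape(-1,3);h=((sub-np.array([-.111,0,.083]))@n-.012)*1e3
y0=float(sys.argv[2]) if len(sys.argv)>2 else t[1]*1e3
ok=np.isfinite(h)&(sub[:,2]>.07)&(abs(sub[:,1]-y0*1e-3)<.0085)&(sub[:,0]<-.09)
print(np.histogram(h[ok],bins=np.arange(-10,24,1)))
E
python3 look.py 5; python3 knob.py 5
```

```text
7.2 [0.59958634 0.0053699  0.082618  ] [-1.62859647e+02 -4.32365176e-02 -1.79913514e+02] [ 3.29736369  5.39276755 -7.44003995] [-0.12557206  0.44221798 -0.13938249  0.99013358  0.00140307 -1.39721402]
tcpS [-136.95712942    2.04898937   82.61800311] gap 0.02061567436665061
(array([   0,    0,    0,    0,    0,    0,    0,    0,    0,    0,    0,
          0,    0,    0,    0,    0,    0,    1,   10,  151, 1050, 1240,
        265,    6,    0,    0,    0,    0,    0,    0,    0,    0,    0]), array([-10,  -9,  -8,  -7,  -6,  -5,  -4,  -3,  -2,  -1,   0,   1,   2,
         3,   4,   5,   6,   7,   8,   9,  10,  11,  12,  13,  14,  15,
        16,  17,  18,  19,  20,  21,  22,  23]))
```

View pics/wrist5.png

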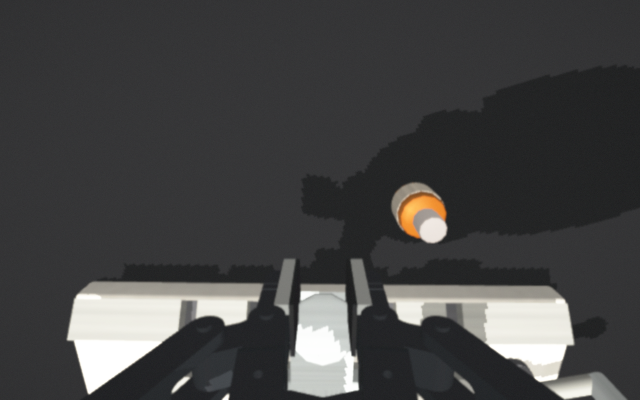

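Request:
send_rows([
  [-0.002,0.0005,0.0004,0,255],
  [-0.0019,0.0006,0,0,255],
  [-0.0019,0.0006,0,0,255],
  [-0.0019,0.0006,0,0,255],
  [-0.0019,0.0006,0,0,255],
  [-0.0019,0.0006,0,0,255],
  [-0.0019,0.0006,0,0,255],
  [-0.0019,0.0006,0,0,255],
  [-0.0019,0.0006,0,0,255],
  [-0.0019,0.0006,0,0,255],
  [-0.0019,0.0006,0,0,255],
  [-0.0019,0.0006,0,0,255],
])

```text
clock: 8.45
tcp_pos: [0.5766, 0.0125, 0.0829]
orientation: [-0.001, 0.149, 0.989, 0.001]
wrist_force: [3.4, 5.8, -7.7]
finger_gap: 0.0202
```

Request:
send_rows([
  [-0.0019,0.0006,0,0,255],
  [-0.0019,0.0006,0,0,255],
  [-0.0019,0.0006,0,0,255],
  [-0.0019,0.0006,0,0,255],
  [-0.0019,0.0006,0,0,255],
  [-0.0019,0.0006,0,0,255],
  [-0.0019,0.0006,0,0,255],
  [0,0,0,0,255],
])

```text
clock: 9.25
tcp_pos: [0.563, 0.0169, 0.083]
orientation: [-0.001, 0.149, 0.989, 0.001]
wrist_force: [2.3, 6.4, -7.4]
finger_gap: 0.0204
```

```bash
python3 look.py 6; python3 knob.py 6
```

```text
9.25 [0.56297628 0.01686883 0.08296476] [-1.62868701e+02 -6.99423388e-02 -1.79899160e+02] [ 2.32900482  6.41301799 -7.37517797] [-0.1134327   0.37880324 -0.23736093  0.95604425  0.00161051 -1.38523366]
tcpS [-136.72238416   40.42171338   82.96475644] gap 0.02039792077803773
(array([   0,    0,    0,    0,    0,    0,    0,    0,    0,    0,    0,
          0,    0,    0,    0,    0,    0,    0,   14,   93,  869, 1406,
        330,   14,    0,    0,    0,    0,    0,    0,    0,    0,    0]), array([-10,  -9,  -8,  -7,  -6,  -5,  -4,  -3,  -2,  -1,   0,   1,   2,
         3,   4,   5,   6,   7,   8,   9,  10,  11,  12,  13,  14,  15,
        16,  17,  18,  19,  20,  21,  22,  23]))
```

View pics/wrist6.png

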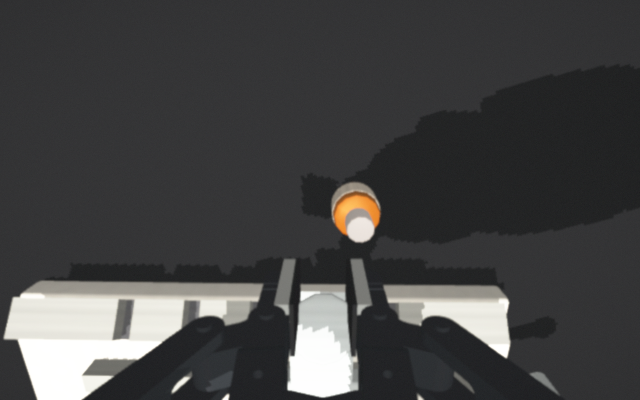

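Request:
send_rows([
  [-0.0011,0.0003,0,0,255],
  [0,0,0,0,255],
  [0.0002,0.0006,-0.0008,0,255],
  [0.0002,0.0005,-0.0008,0,255],
  [0.0001,0.0006,-0.0008,0,255],
  [0.0002,0.0005,-0.0009,0,255],
  [0.0002,0.0006,-0.0008,0,255],
  [0.0002,0.0005,-0.0008,0,255],
  [0,0,0,0,255],
])

```text
clock: 10.2
tcp_pos: [0.5631, 0.0202, 0.0783]
orientation: [-0.001, 0.149, 0.989, 0.001]
wrist_force: [0.9, 4.5, -4.3]
finger_gap: 0.0203
```

```bash
python3 look.py 7; python3 knob.py 7
```

```text
10.2 [0.56312401 0.02024584 0.07826348] [-1.62864558e+02 -6.43948368e-02 -1.79926689e+02] [ 0.92254756  4.48630843 -4.32585716] [-1.07137019e-01  3.83428447e-01 -2.43162111e-01  9.45460049e-01
  1.15200623e-03 -1.37886491e+00]
tcpS [-133.45102233   41.27273113   78.26347567] gap 0.020331778554226153
(array([   0,    0,    0,    0,    0,    0,    0,    0,    0,    0,    0,
          1,    4,   42,  523, 1451,  651,   58,    1,    0,    0,    0,
          0,    0,    0,    0,    0,    0,    0,    0,    0,    0,    0]), array([-10,  -9,  -8,  -7,  -6,  -5,  -4,  -3,  -2,  -1,   0,   1,   2,
         3,   4,   5,   6,   7,   8,   9,  10,  11,  12,  13,  14,  15,
        16,  17,  18,  19,  20,  21,  22,  23]))
```

Request:
send_rows([
  [0.0001,0.0006,-0.0008,0,255],
  [0.0002,0.0005,-0.0008,0,255],
  [0.0001,0.0006,-0.0008,0,255],
  [0,0,0,0,255],
  [0,0,0,0,0],
  [0,0,0,0,0],
  [0,0,0,0,0],
  [0,0,0,0,0],
  [0,0,0,0,0],
  [0,0,0,0,0],
])

```text
clock: 11.25
tcp_pos: [0.5641, 0.0211, 0.0764]
orientation: [0.0, 0.149, 0.989, -0.0]
wrist_force: [-0.2, -1.0, -0.5]
finger_gap: 0.0855
```

```bash
python3 look.py 8 knob_grip; python3 knob.py 8
```

```text
11.25 [0.56411924 0.02111952 0.07635248] [-1.62818360e+02  6.45441804e-03  1.79988917e+02] [-0.24510671 -1.04698505 -0.53842397] [-1.04675810e-01  3.86010863e-01 -2.44448367e-01  9.40204852e-01
 -1.80599167e-04 -1.37559597e+00]
knob_grip [(0.56, [0.5666, 0.0424, 0.0837])]
tcpS [-132.32348864   40.57812883   76.35248345] gap 0.0855483163927947
(array([   0,    0,    0,    0,    0,    0,    0,    6,   96,  867, 1308,
        320,    9,    0,    0,    0,    0,    0,    0,    0,    0,    0,
          0,    0,    0,    0,    0,    0,    0,    0,    0,    0,    0]), array([-10,  -9,  -8,  -7,  -6,  -5,  -4,  -3,  -2,  -1,   0,   1,   2,
         3,   4,   5,   6,   7,   8,   9,  10,  11,  12,  13,  14,  15,
        16,  17,  18,  19,  20,  21,  22,  23]))
```

View pics/wrist8.png

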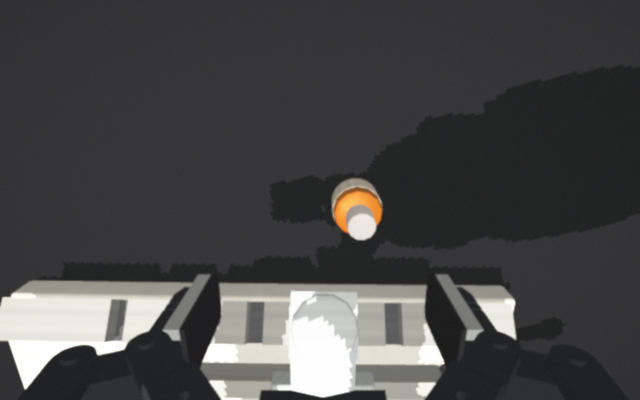

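Request:
send_rows([
  [-0.003,-0.0096,0,0,0],
  [-0.003,-0.0096,0,0,0],
  [-0.003,-0.0096,0,0,0],
  [0,0,0.025,0,0],
  [0,0,0.025,0,0],
  [0,0,0.025,0,0],
  [-0.0217,0.0067,0,-7.9,0],
  [-0.0217,0.0067,0,-7.9,0],
  [-0.0217,0.0067,0,-7.9,0],
  [-0.0217,0.0067,0,-7.9,0],
  [-0.0217,0.0067,0,-7.9,0],
  [-0.0217,0.0067,0,-7.9,0],
])

```text
clock: 12.55
tcp_pos: [0.4237, 0.0322, 0.1512]
orientation: [0.0, 0.537, 0.844, 0.0]
wrist_force: [0.4, 0.8, 1.0]
finger_gap: 0.0852
```

Run:
```python
from workcell import eyes
import cv2
from h import *
for c in("scene","side"):
    d=eyes.read_camera(c)
    cv2.imwrite(f"pics/{c}9.png",d["img"][:,:,::-1])
    for n in ("knob_grip","dish","lens","clamp_handle","clamp_pivot","reagent"):
        print(c,n,[(q["conf"],q["xyz"]) for q in eyes.tip_of(n,c)[:2]])
```

```text
scene knob_grip [(0.48, [0.4611, 0.1549, 0.0799]), (0.45, [0.5721, 0.0398, 0.0823])]
scene dish [(0.49, [0.4276, 0.3817, -0.0005])]
scene lens [(0.75, [0.6059, 0.1472, 0.1055]), (0.24, [0.5843, 0.4616, 0.0034])]
scene clamp_handle [(0.52, [0.4642, 0.1553, 0.0806]), (0.22, [0.5133, 0.1467, 0.0825])]
scene clamp_pivot [(0.54, [0.5849, 0.4623, 0.0008])]
scene reagent [(0.59, [0.6409, 0.1349, -0.0009]), (0.55, [0.5445, 0.0141, 0.0033])]
side knob_grip [(0.56, [0.5741, 0.0417, 0.0853])]
side dish [(0.7, [0.6036, 0.1473, 0.0744]), (0.19, [0.4417, -0.1912, 0.0003])]
side lens [(0.81, [0.6049, 0.1519, 0.1052])]
side clamp_handle [(0.74, [0.4615, 0.1528, 0.0823])]
side clamp_pivot []
side reagent [(0.65, [0.4462, -0.189, 0.0003]), (0.6, [0.5413, 0.0142, 0.0037])]
```

View pics/side9.png

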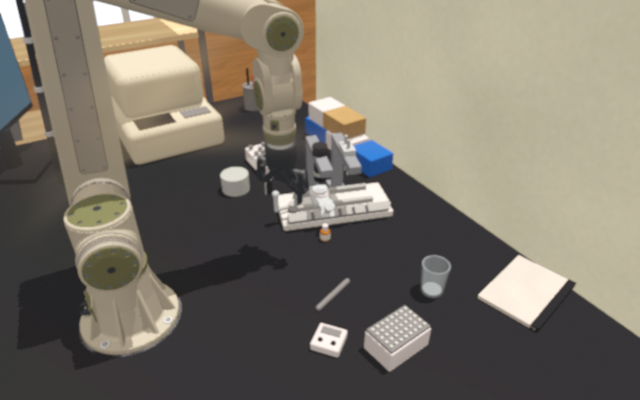

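Request:
send_rows([
  [0.0095,0.03,0,-7.9,0],
  [0.0095,0.03,0,-7.9,0],
  [0.0095,0.03,0,-7.9,0],
  [0.0095,0.03,0,-7.9,0],
  [0,0,0,0,0],
  [0,0,0,0,0],
])

```text
clock: 13.85
tcp_pos: [0.4626, 0.1531, 0.1509]
orientation: [-0.0, 0.743, 0.669, -0.0]
wrist_force: [0.8, -0.1, -0.1]
finger_gap: 0.0853
```

```bash
python3 look.py 10 clamp_handle clamp_pivot
```

```text
13.85 [0.46258988 0.15305697 0.15088951] [-8.40361902e+01 -4.70097879e-02  1.79976884e+02] [ 0.76695547 -0.05663944 -0.10363176] [ 1.54769242e-01  1.86980604e-01 -3.22211323e-01  1.06247726e+00
 -2.72151755e-04  2.58857643e-01]
clamp_handle [(0.6, [0.4647, 0.1503, 0.0818])]
clamp_pivot [(0.87, [0.5116, 0.1447, 0.0776])]
```

View pics/wrist10.png

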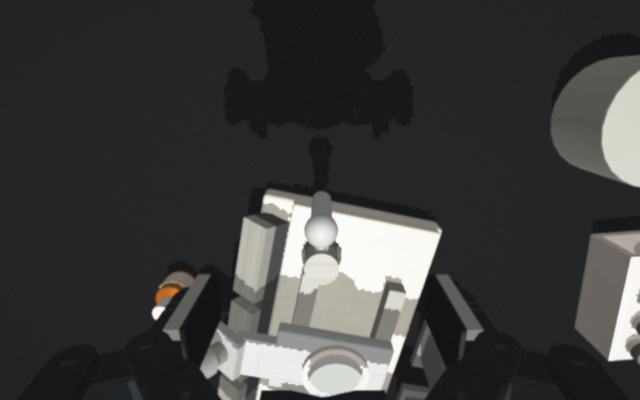

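Run:
```python
from h import *
p=np.array([.64178515,.13567997,1.2725792])
d=pickle.load(open("wrist10.pkl","rb"));s=d["s"];W=cloud(d,s["tcp_pos"],s["orientation"])
sub=W[185:290,290:355].reshape(-1,3)
m=(sub[:,2]>.092)&(sub[:,2]<.115);b=sub[m]
r=least_squares(lambda c:np.linalg.norm(b-c,axis=1)-.010,b.mean(0)-[0,0,.005],loss="soft_l1",f_scale=.001);print("ball",r.x,len(b))
m=(sub[:,2]>.05)&(sub[:,2]<.094);print("handle x",np.percentile(sub[m],[5,50,95],axis=0))
m=(abs(sub[:,2]-.056)<.003)&(sub[:,0]>.48);q=sub[m];print("hub",len(q),np.percentile(q,[2,98],axis=0))
piv=toW(p,(-.03,.128,.082));print("pivot fit",piv)
v=r.x[:2]-piv[:2];print("len",np.hypot(*v),"lever a",np.degrees(np.arctan2(v[1],v[0]))-90-72.9)
```

```text
ball [0.46102928 0.15133811 0.10071021] 919
handle x [[0.45414342 0.1363393  0.05230312]
 [0.5040224  0.1484929  0.05690828]
 [0.51991995 0.1571829  0.08356336]]
hub 941 [[0.49804825 0.13448812 0.05365946]
 [0.52229171 0.15785223 0.05792331]]
pivot fit [0.51062034 0.14461263 0.082     ]
len 0.05004503167532321 lever a 9.376725604916146
```

Request:
send_rows([
  [-0.0016,-0.0018,-0.005,0,0],
  [0,0,-0.02,0,0],
  [0,0,-0.02,0,0],
  [0,0,-0.02,0,0],
  [0,0,-0.02,0,0],
  [0,0,0,0,0],
  [0,0,0,0,255],
  [0,0,0,0,255],
  [0,0,0,0,255],
  [0,0,0,0,255],
  [0,0,0,0,255],
  [0,0,0,0,255],
], newtons=30)

```text
clock: 15.2
tcp_pos: [0.4617, 0.1511, 0.067]
orientation: [0.0, 0.744, 0.668, 0.001]
wrist_force: [-1.5, 0.5, 4.8]
finger_gap: 0.0182
```

```bash
python3 look.py 11
python3 - <<'E'
import numpy as np
piv=np.array([.5104,.1452]);h=np.array([.461,.1513]);v=h-piv;L=.05
a0=np.arctan2(v[1],v[0]);
prev=None
for k in range(0,9):
    a=a0+np.radians(8.3*k)
    q=piv+L*np.array([np.cos(a),np.sin(a)])
    if prev is not None: print(k,(q-prev).round(4),np.degrees(a)-162.9)
    prev=q
E
```

```text
15.2 [0.46173111 0.15114279 0.06698062] [-8.38469950e+01  7.63820047e-02 -1.79970640e+02] [-1.4682961   0.50493977  4.80864796] [ 1.50737530e-01  2.59463478e-01 -4.56035125e-01  8.53902772e-01
  3.06427025e-04  2.58128281e-01]
1 [-0.0004 -0.0072] 18.36064884444869
2 [ 0.0007 -0.0072] 26.66064884444873
3 [ 0.0017 -0.007 ] 34.96064884444871
4 [ 0.0027 -0.0067] 43.260648844448696
5 [ 0.0037 -0.0062] 51.560648844448735
6 [ 0.0045 -0.0057] 59.86064884444872
7 [ 0.0053 -0.0049] 68.1606488444487
8 [ 0.0059 -0.0041] 76.46064884444871
```

View pics/wrist11.png

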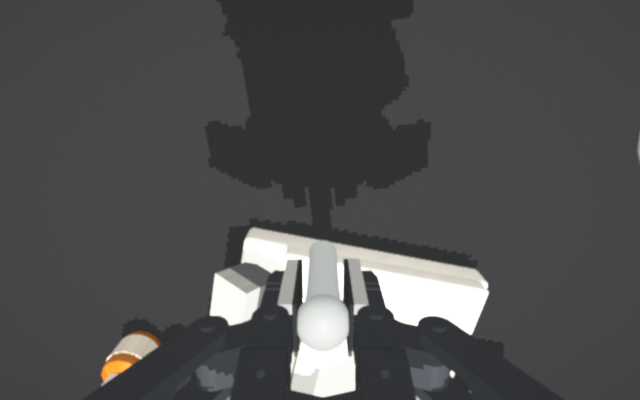

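Request:
send_rows([
  [-0.0003,-0.0036,0,4.15,255],
  [-0.0001,-0.0036,0,4.15,255],
  [0.0002,-0.0036,0,4.15,255],
  [0.0005,-0.0036,0,4.15,255],
  [0.0007,-0.0035,0,4.15,255],
  [0.001,-0.0035,0,4.15,255],
  [0.0012,-0.0034,0,4.15,255],
  [0.0015,-0.0033,0,4.15,255],
  [0.0017,-0.0032,0,4.15,255],
  [0.002,-0.003,0,4.15,255],
  [0.0021,-0.0029,0,4.15,255],
  [0.0024,-0.0028,0,4.15,255],
])

```text
clock: 16.45
tcp_pos: [0.4758, 0.112, 0.067]
orientation: [0.001, 0.392, 0.92, 0.002]
wrist_force: [2.4, 5.1, 3.1]
finger_gap: 0.0179
```

Request:
send_rows([
  [0.0026,-0.0025,0,4.15,255],
  [0.0027,-0.0024,0,4.15,255],
  [0.0029,-0.0022,0,4.15,255],
  [0,0,0,0,255],
])

```text
clock: 16.85
tcp_pos: [0.4837, 0.1055, 0.067]
orientation: [0.001, 0.291, 0.957, 0.002]
wrist_force: [1.6, 6.4, 3.2]
finger_gap: 0.0179
```

```bash
python3 look.py 12
python3 - <<'E'
import numpy as np
from workcell import monitor
t=monitor.get_state()["tcp_pos"][:2]-np.array([.5104,.1452]);print(np.hypot(*t),np.radians(np.degrees(np.arctan2(t[1],t[0]))%360-162.9))
E
```

```text
16.85 [0.48374588 0.10552986 0.0669509 ] [-1.46222385e+02  1.37946382e-01 -1.79757025e+02] [1.59020558 6.40063807 3.23741053] [ 0.0499701   0.27423547 -0.43552551  0.85841889  0.00411515 -0.93128515]
0.04777864885847577 1.2774667170545833
```

View pics/wrist12.png

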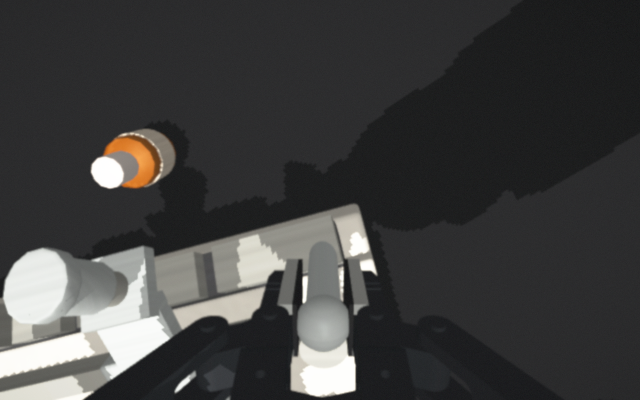

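Request:
send_rows([
  [0.0015,-0.0012,0,1.5,255],
  [0.0012,-0.001,0,0.5,255],
  [0,0,0,0,255],
])

```text
clock: 17.2
tcp_pos: [0.4838, 0.1054, 0.0668]
orientation: [-0.002, 0.274, 0.962, 0.004]
wrist_force: [-5.4, 14.1, 8.3]
finger_gap: 0.0173
```

Request:
send_rows([
  [-0.0015,0.0012,0,0,255],
  [0,0,0,0,0],
  [0,0,0,0,0],
  [0,0,0,0,0],
  [0,0,0,0,0],
  [0,0,0,0,0],
  [0,0,0,0,0],
])

```text
clock: 17.9
tcp_pos: [0.4836, 0.1026, 0.0662]
orientation: [-0.0, 0.275, 0.961, -0.0]
wrist_force: [-0.2, 0.1, 0.8]
finger_gap: 0.0857
```

Request:
send_rows([
  [0,0,0.02,0,0],
  [0,0,0.025,0,0],
  [0,0,0.03,0,0],
  [0,0,0.03,0,0],
  [-0.02,0,0.03,0,0],
  [-0.03,0,0.03,0,0],
  [0,0,0,0,0],
  [0,0,0,0,0],
])

```text
clock: 18.7
tcp_pos: [0.434, 0.1028, 0.232]
orientation: [0.001, 0.275, 0.961, 0.0]
wrist_force: [-0.3, 0.4, -0.1]
finger_gap: 0.0854
```

```bash
python3 look.py 13 clamp_handle knob_grip
python3 - <<'E'
from h import *
from workcell import eyes
p=np.array([.64178515,.13567997,1.2725792])
for c in("scene","side"):
    d=eyes.read_camera(c);W=cloud(d);S=toS(p,W)
    cv2.imwrite(f"pics/{c}13.png",cv2.resize(d["img"][120:330,230:460,::-1],None,fx=2.6,fy=2.6))
    for n in ("knob_grip","dish","lens","clamp_handle","reagent"):
        print(c,n,[(q["conf"],q["xyz"]) for q in eyes.tip_of(n,c)[:2]])
d=pickle.load(open("wrist13.pkl","rb"));s=d["s"];W=cloud(d,s["tcp_pos"],s["orientation"]);S=toS(p,W)
m=(S[...,2]>.094)&(S[...,2]<.115)&(np.hypot(S[...,0]+.03,S[...,1]-.128)<.07)&(np.hypot(S[...,0]+.03,S[...,1]-.128)>.03)
b=S[m];print(len(b))
if len(b)>50:
    r=least_squares(lambda c:np.linalg.norm(b-c,axis=1)-.010,b.mean(0)-[0,0,.005],loss="soft_l1",f_scale=.001).x
    print("ball S",r*1e3,"angle",np.arctan2(-(r[0]+.03),r[1]-.128))
n=np.array([-np.sin(np.radians(35)),0,np.cos(np.radians(35))])
h=((S-np.array([-.111,0,.083]))@n-.012)*1e3
m=(S[...,2]>.075)&(S[...,2]<.115)&(abs(S[...,1]-.041)<.018)&(S[...,0]<-.1)&(abs(h)<15)&(S[...,0]>-.14)
if m.sum(): print("knob",m.sum(),np.percentile(h[m],[5,50,95]),np.percentile(S[m],[1,50,99],axis=0)*1e3)
E
```

```text
18.7 [0.43402084 0.10280063 0.23198757] [-1.48082944e+02  1.55816935e-01 -1.79991302e+02] [-0.33578228  0.3867229  -0.13099286] [ 5.22276093e-02  6.13183063e-02 -2.63612796e-01  1.24314149e+00
  9.63413928e-06 -9.61510788e-01]
clamp_handle [(0.74, [0.4843, 0.102, 0.0828]), (0.53, [0.5118, 0.1469, 0.0796])]
knob_grip [(0.88, [0.5676, 0.0409, 0.0842])]
scene knob_grip [(0.42, [0.5701, 0.042, 0.0802])]
scene dish [(0.8, [0.6023, 0.148, 0.0759])]
scene lens [(0.85, [0.6036, 0.1495, 0.1077])]
scene clamp_handle [(0.5, [0.4875, 0.11, 0.0805])]
scene reagent [(0.69, [0.5427, 0.0125, 0.0033])]
side knob_grip [(0.63, [0.3637, -0.3071, 0.0009]), (0.49, [0.5715, 0.0423, 0.0845])]
side dish [(0.84, [0.6008, 0.1495, 0.0739])]
side lens [(0.71, [0.6667, -0.2939, 0.0004]), (0.57, [0.6044, 0.1497, 0.1075])]
side clamp_handle [(0.58, [0.4827, 0.1042, 0.0809]), (0.38, [0.5431, 0.0153, 0.0029])]
side reagent [(0.48, [0.5381, 0.0124, 0.0052])]
463
ball S [-76.36500338 142.27525766 100.70290453] angle 1.272118056327521
knob 1019 [-12.12135723  -0.03215819   1.22207781] [[-128.04833812   28.804535     81.58920576]
 [-115.37989814   44.21915605   93.17524419]
 [-101.17878558   55.92022927  100.71317601]]
```

View pics/wrist13.png

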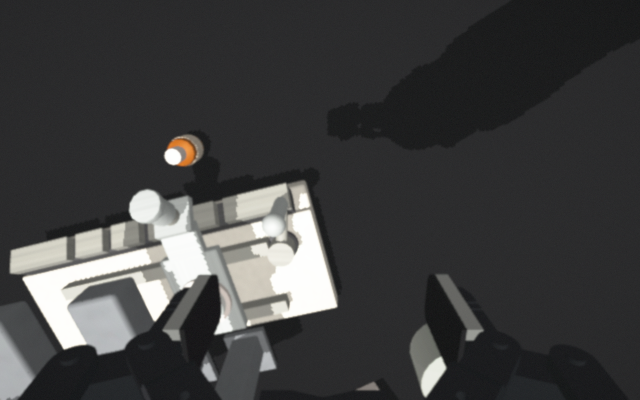

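View pics/side13.png

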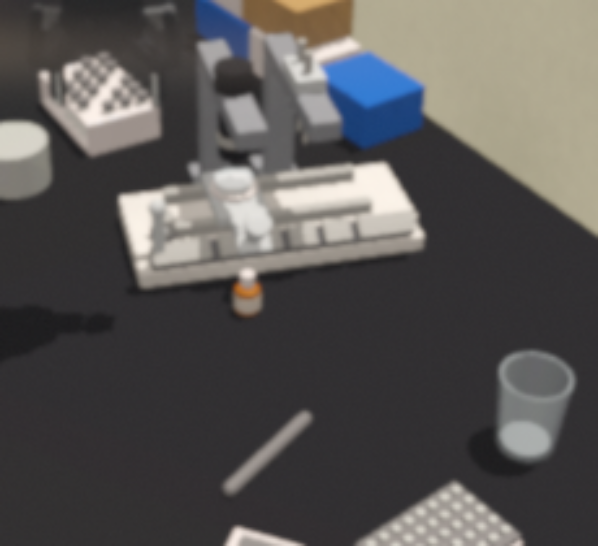

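```bash
python3 -c "
from workcell import ticket
print(ticket.hand_in())"
```

```text
the job is handed in; nothing more can be done
None
```

I slid the carriage one notch, so the dish now stands under the lens head, and locked the slide with the clamp lever. I handed the job in after about 19 s; hand-in gives no verdict.

**What I did:** I gripped the knob off-centre from the front so the gripper stayed clear of the overhead arms. I pulled it out about 10.5 mm and moved the carriage along the station's +y. I then guided the pin most of the way into the new slot and let go. After that I gripped the clamp handle, swung the lever until it stopped moving and the wrist force rose, opened the gripper and lifted away.

**Last checks:**
- **Knob:** it is back in to within about 1 mm by the depth reading.
- **Dish under lens:** the networks put the dish 2 mm from the lens in the scene view and under 4 mm in the side view. Their own accuracy is about 4 mm.
- **Clamp:** the lever measures 1.27 rad from the ball on its handle, past the 1.15 needed.
- **Arm and bench:** the gripper is open and about 0.12 m above the lever's ball. The reagent bottle stands where it was. The largest wrist force I read was about 17 N, at the lever stop, and I saw no sign of touching a head.

**What disagreed:**
- The finger opening on the knob was 20 to 22 mm, less than the knob's 24 and 29 mm diameters. I did not find out why, but the grip held.
- The networks gave some wrong finds, such as the knob and lens reported on the bare bench. I set these aside after holding them against the pictures.

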